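Lock the recipe stand's sliding leg at its length mark

ROBOT

A 6-joint arm with a two-finger parallel gripper is mounted at the origin on the work surface; the furniture and walls round the work are solid. World frame = base frame: x ahead of the robot, y to its left, z up, the work surface at z = 0. Lengths are in m, angles in degrees, forces in N, time in s.
With the tool pointing down it reaches from about 0.25 to 0.725 m from the base axis. Payload 9.7 kg.
Tool frame: the origin (TCP) lies at the very end of the fingers, on their centre line; the grasp point (between the pads) lies 19 mm behind it (bot.grip_point_offset is the distance from the TCP to the grasp point, in m); y points along the fingers, x is the direction in which the jaws open and shut, and the axes are right-handed (so a half turn about y gives the same grasp; the last joint's range is limited). The gripper opens to 85 mm and grips with 20 to 120 N. Pads are 22 mm wide; open, the fingers measure 114 mm over their backs; the gripper's body (76 mm by 85 mm) begins 54 mm behind the grasp point. The pads swing forward as they close: fully open they stand 13 mm farther back than shut.
Start: joints at [-64.286, 4.979, 10.078, 95.1, 0, 90], TCP at [0.239, -0.496, 0.204] pointing down, gripper open.
Joint ranges: [-179.16, 179.16], [-48.56, 103.87], [-65.8, 70.77], [-126.05, 130.52], [-82.76, 87.17], [-180, 180]. Speed limits (degrees/s): [127.2, 127.2, 147.25, 180, 180, 180].

INTERFACE

Orientations are given as [roll, pitch, yaw] about the fixed x, y, z axes, in that order (R = Rz(yaw) Ry(pitch) Rx(roll)).
In Python, from workcell import bot gives the robot as it stands.
- The arm moves only by the shell command python3 -m inch 'ROWS' [FORCE]. ROWS is JSON, a list of rows, each a list of 3 entries, a list of its own where there are three numbers: the shift along the tool's x, y, z in mm, then the turn, a rotation vector about the tool's x, y, z in rad, then the finger opening in mm, from 0 to 85.4. In form: [[[x, y, z], [ax, ay, az], grip], ...]. A call has 1 to 20 rows; each row is the pose to reach, as a shift and turn from the pose measured when the call began, along the tool's axes at that moment; what a row does not reach only later rows make up. A row lasts 1/10 s, in which the tool goes at most 50 mm and 8.59 degrees, less where a joint would pass 70% of its speed; a pose out of reach is approached as far as the arm can. A call with a gripper value outside its range is refused whole. The fingers move at their own pace and stop on an object; FORCE is the grip in N (left out, the last holds). Time passes only in rows, so rows that repeat a pose let the fingers close. It gives the time, the measured TCP pose, the force and the opening at its end, in the units of the state.
- bot.get_obs(): the state, without advancing time (a new reading comes with each control period).
- bot.camera(name): name is "side" or "top"; returns a dict with "frame" (384x512x3 uint8, red, green, blue), "mtx" (3x3 intrinsics, pixels), "k1" (the pictures are not rectified: a ray, as slopes to the right and down, at radius r is drawn at 1 + k1 r^2 times it, then the intrinsics apply), "origin" and "orientation" of the camera in the world. Camera axes: x right, y down, z forward; pixel columns grow to the right and rows downward; lengths in m; the calibration is good to about 2 mm. A picture is of the moment at which its call begins. There is no depth.
- bot.job_done(): hands the job in, once; it reports no verdict.
Trained networks look in a picture, given as the dict that the camera call returned (one of the last four; its "shot" number tells which), for a name from the list of things; names that differ only in an ending like _2 or _b are one class to them, and where a whole thing is asked for, a point or a joint stands for the part that bears it (a point fixed in the world has none). Each returns a list of dicts, best first, with "confidence" (0 to 1); they miss things now and then, are a little off and sometimes report something else, mostly with a low value. They report only what shows in the picture. A call takes as long as a camera call.
- bot.search_frame(picture, name): "box" ([left, top, right, bottom] in pixels, round what is visible of it).
- bot.cut_out(picture, name): "region" (384x512 bool, what is visible of it) and "box" ([left, top, right, bottom] in pixels, round what is visible of it).
The state is a dict: "time": time; "q": joint angles; "qd": joint speeds; "joint_efforts": joint torques, N m; "ee_pos": TCP position; "tcp_rot": TCP orientation; "wrist_force": force on the tool from outside, world axes, zero at the start; "torque": the same for the moment, N m; "opening": finger opening in m.
Only numpy, scipy, OpenCV 4.12 (cv2) and the standard library are available. Lean on these libraries where they do the work, as an engineer would, in place of code of your own. Each camera call takes 0.05 s, during which the arm holds its last target. There are 200 camera calls.

TASK

With its cam lever still open, draw the sprung sliding leg of the recipe stand out until the pointer on its cross foot is level with the rider on the rule beside it. Hold the leg there, swing the cam lever fully shut against the leg, and finish still holding the leg at the mark with the lever shut, because its spring would pull it back in. Do not shift the rider, and leave the spice jar, the glass mill and the garlic where they stand.

Things in the scene. Friction and masses are not known exactly. Their poses are not given: they have to be found in the camera images.
- stand: Recipe stand, fixed: pale wooden base 100 (x) x 200 (y) x 16 mm, leaning backrest 160 mm high with a notebook on it. Origin: centre of the base's underside, on the worktop; z up; -x is the front, where the leg slides out of a steel collar (x -50 to -24 mm, top 58 mm high). The rule: a steel strip 14 mm wide, 6 mm high along x at y = -58 mm, x -38 to -234 mm.
- leg (a joint): How far the sliding leg is drawn out along the stand's -x, m: 0 fully in (its start) to 0.095. A spring draws it back with 3.6 N at 0, 6 N at 0.08, also when the lever is shut. Leg: steel bar, z 25 to 51 mm, bare side at y = -10 mm in the stand's frame, lever on its +y side.
- foot_inside (a point): Centre of the inner (+x) face of the wooden cross foot at the leg's front end: a wall 10 mm thick, 90 mm wide (y -45 to +45), z 8 to 60 mm; the point is 34 mm up, at x = -125 mm less joint leg in the stand's frame. Fully in, 75 mm of bar are free from collar to foot: room for open fingers to straddle bar and lever and draw the foot out from behind, without gripping.
- grip_point (a point): Point of the leg midway between the bar's bare side and the shut lever's outer side (together 20 mm wide), 14 mm behind the foot's inner face (x = -111 mm less joint leg in the stand's frame), 40 mm above the worktop; moves with the leg. Axes as the stand: fingers close along y, meeting the lever about 45 mm from its pivot.
- lever (a joint): Angle of the cam lever, rad: 0 shut (flat along the bar), about 0.24 to 0.32 open at the start, stop at 0.36. Stiff hinge about the vertical (0.2 N m, about 4 N at the grip point); stays where it is left.
- lever_tip (a point): Outer edge of the free end of the cam lever: a black lever 55 mm long, 6 mm thick, 24 mm high (z 26 to 50 mm) on the +y side of the bar. Its pivot is at x = -66, y = +4 mm in the stand's frame with the leg fully in; its free end is close behind the foot. Open, the tip stands up to 28 mm from the grip point's centre line.
- leg_pointer (a point): End of the small steel pointer at the foot's -y end, 12 mm above the worktop, 4 mm wide along x.
- mark_point (a point): Middle of the rider's edge that faces the pointer. Rider: dark steel clip 10 mm long (x), 18 mm wide, 14 mm high on the rule at y = -60 mm; it marks the wanted length. Pointer and rider are level when both points have the same x in the stand's frame: joint leg equals joint mark.
- mark (a joint): Setting of the rider along the stand's -x, m: the wanted value of joint leg. Held by friction; must not be shifted.
- spice_jar: Spice jar with red cap, 44 mm across, 105 mm high, near the stand; bystander, origin at its underside.
- mill: Small glass mill with grey top, 44 mm across, 90 mm high; bystander, origin at its underside.
- garlic: Head of garlic, 58 mm; bystander, origin at its underside.

How it is judged (in metres and radians):
On the way, in this order (a step that is already met when the one before it is completed fails the run):
1. the leg is held by the fingers with its pointer level with the rider (within 5 mm), the lever still open (x of leg_pointer in the frame of mark_point between -0.005 and 0.005 m and value of joint lever above 0.15 rad and contact force between the fingers and stand above 1.5 N), for 0.2 s.
2. the lever is swung shut while the leg is held at the mark (x of leg_pointer in the frame of mark_point between -0.005 and 0.005 m and value of joint lever below 0.08 rad and contact force between the fingers and stand above 1.5 N), for 0.2 s.
At the end, for the whole second after the job is handed in: The fingers still hold the leg (contact over 1.5 N), at rest; its pointer is within 5 mm of the rider along the rule, and the cam lever is shut to within 0.08 rad (all of step 2 and velocity of joint leg between -0.01 and 0.01 m/s); the arm keeps its last pose, push and grip.
It fails at once if the lever is shut while the leg is more than 12 mm off the mark (value of joint lever below 0.12 rad and not (x of leg_pointer in the frame of mark_point between -0.012 and 0.012 m)).
It fails at once if the rider is shifted by more than 5 mm (distance of mark_point from where it was at the start of the episode above 0.005 m).
It fails at once if the spice jar is shifted by more than 30 mm (distance of spice_jar from where it was at the start of the episode above 0.03 m).
It fails at once if the mill is shifted by more than 30 mm (distance of mill from where it was at the start of the episode above 0.03 m).
It fails at once if the garlic is shifted by more than 30 mm (distance of garlic from where it was at the start of the episode above 0.03 m).
It also fails if it takes over 35 s, if anything falls off the work surface, if the arm or the gripper's body presses on something with over 40 N, if the wrist force passes 120 N, or if a joint passes its speed limit or range.

## Working session

There is one attempt and no reset: what is moved stays moved. The work goes in short steps, Python scripts to look and compute and a shell command to move; the robot and the scene stay as the last step left them, time stands still between calls to the robot, and variables do not carry over. Pictures are saved under pics/ and viewed, about 8 in all and at most 12, crops included, and the job is handed in when it is done.

```bash
mkdir -p pics; cat > h.py <<'E'
import numpy as np, cv2
from workcell import bot
from scipy.spatial.transform import Rotation as R
def Rm(o):
    o=np.array(o,float)
    return o if o.shape==(3,3) else R.from_euler('xyz',o,degrees=True).as_matrix()
def proj(c,P):
    p=(np.atleast_2d(P)-np.array(c['origin']))@Rm(c['orientation'])
    s=p[:,:2]/p[:,2:]; r2=(s**2).sum(1,keepdims=True); s=s*(1+c['k1']*r2)
    K=np.array(c['mtx']); return s@K[:2,:2].T+K[:2,2]
def back(c,uv,z):
    K=np.array(c['mtx']); d=(np.atleast_2d(uv)-K[:2,2])@np.linalg.inv(K[:2,:2]).T
    s=d.copy()
    for _ in range(20): s=d/(1+c['k1']*(s**2).sum(1,keepdims=True))
    w=np.c_[s,np.ones(len(s))]@Rm(c['orientation']).T; o=np.array(c['origin'])
    return o+w*((z-o[2])/w[:,2])[:,None]
E
python3 - <<'E'
from h import *
for n in('top','side'):
    c=bot.camera(n); print(n,c['mtx'],c['k1'],c['origin'],c['orientation'])
    cv2.imwrite(f'pics/{n}0.png',cv2.resize(c['frame'][:,:,::-1],(800,600),interpolation=cv2.INTER_CUBIC))
    for k in 'stand foot_inside lever lever_tip leg_pointer mark_point mark spice_jar mill garlic'.split():
        print(k,[(np.round(d['box']).tolist(),round(d['confidence'],2)) for d in bot.search_frame(c,k)[:2]])
print(bot.get_obs())
E
```

```text
top [[449.31515911   0.         256.35557122]
 [  0.         449.31515911 187.64148797]
 [  0.           0.           1.        ]] -0.05469356248880838 [ 0.40565671 -0.00625568  1.03619338] [-171.06864142   -0.29673559  -89.56469833]
stand [([210.0, 112.0, 300.0, 256.0], 0.82)]
foot_inside [([247.0, 140.0, 284.0, 216.0], 0.75)]
lever [([255.0, 183.0, 258.0, 204.0], 0.57)]
lever_tip [([252.0, 186.0, 260.0, 209.0], 0.61)]
leg_pointer [([248.0, 140.0, 284.0, 216.0], 0.71)]
mark_point []
mark []
spice_jar [([165.0, 221.0, 189.0, 244.0], 0.65)]
mill [([331.0, 213.0, 352.0, 236.0], 0.73)]
garlic [([175.0, 155.0, 197.0, 175.0], 0.6)]
side [[396.57582342   0.         260.57492325]
 [  0.         396.57582342 194.33319528]
 [  0.           0.           1.        ]] 0.003118432466015775 [0.26767352 0.71495982 0.77069861] [-133.04224943   -0.83588079 -156.96264743]
stand [([199.0, 129.0, 322.0, 226.0], 0.66)]
foot_inside [([228.0, 183.0, 285.0, 214.0], 0.92)]
lever [([258.0, 189.0, 275.0, 202.0], 0.59)]
lever_tip [([255.0, 190.0, 273.0, 202.0], 0.65), ([235.0, 181.0, 285.0, 216.0], 0.47)]
leg_p
[... 227 characters left out ...]
0.64)]
garlic [([205.0, 223.0, 228.0, 246.0], 0.55)]
{'time': 1.1, 'q': array([-6.42870264e+01,  4.97759033e+00,  1.00783570e+01,  9.50997543e+01,
       -8.09883262e-04,  9.00003406e+01]), 'qd': array([-0.04536054, -0.05075343,  0.04228217,  0.15006494, -0.04712002,
        0.06572802]), 'joint_efforts': array([-2.67862444e-03, -5.20110297e+01,  4.64865232e+01,  1.84474295e-03,
       -3.07154623e-04,  1.01605193e-05]), 'ee_pos': array([ 0.23861832, -0.49553523,  0.204398  ]), 'tcp_rot': array([-9.00008099e+01, -1.01230549e-03, -6.42873670e+01]), 'wrist_force': array([0.03871575, 0.43285778, 0.28417003]), 'torque': array([0.00827883, 0.03071278, 0.00497272]), 'opening': 0.08524235907451252}
```

```bash
python3 - <<'E'
from h import *
for n,(l,t,r,b) in dict(top=(180,100,330,265),side=(185,125,335,237)).items():
    c=bot.camera(n); f=c['frame'][t:b,l:r,::-1]; s=min(800/(r-l),600/(b-t)); print(n,l,t,s)
    cv2.imwrite(f'pics/{n}1.png',cv2.resize(f,None,fx=s,fy=s,interpolation=cv2.INTER_CUBIC)[:600,:800])
E
```

```text
top 180 100 3.6363636363636362
side 185 125 5.333333333333333
```

View pics/top1.png

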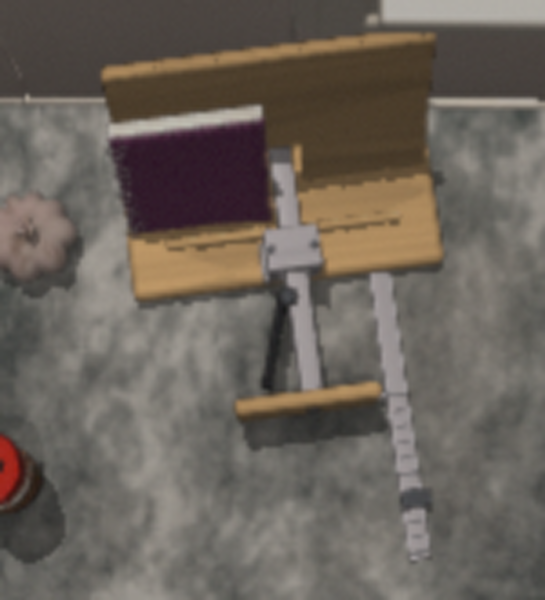

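View pics/side1.png

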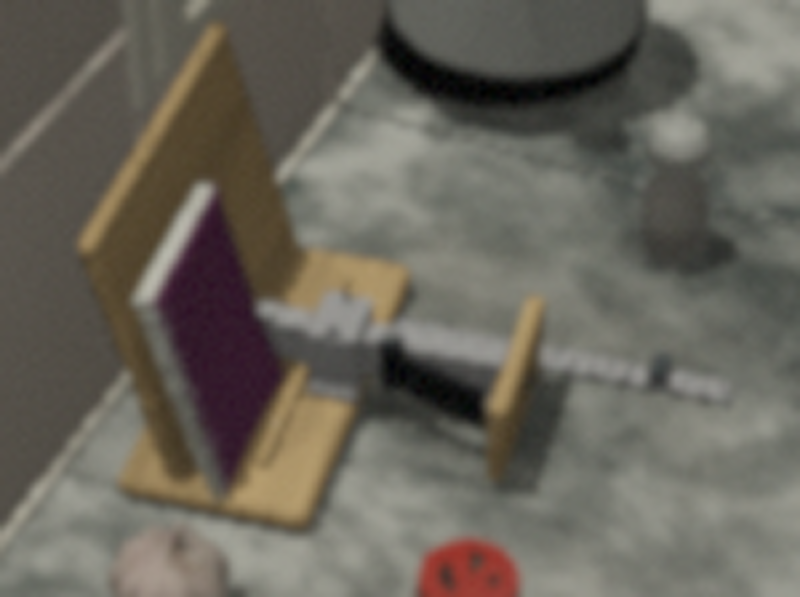

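```bash
cat >> h.py <<'E'
def st2w(p,P):
    P=np.atleast_2d(P)/1000; c,s=np.cos(p[2]),np.sin(p[2])
    return np.c_[p[0]+c*P[:,0]-s*P[:,1],p[1]+s*P[:,0]+c*P[:,1],P[:,2]]
E
python3 - <<'E'
from h import *
from scipy.optimize import least_squares
T=[((-50,100,16),137,296),((-50,-100,16),440,258),((-125,45,60),236,400),((-125,-45,60),380,382),((-135,45,60),239,414),((-135,-45,60),382,394),((-234,-58,6),419,559)]
S=[((-50,100,16),310,517),((-50,-100,16),409,270),((-125,45,60),488,407),((-135,45,60),506,412),((-125,-45,60),526,299),((-135,-45,60),545,301),((-234,-58,6),730,396)]
ct=bot.camera('top'); cs=bot.camera('side')
t=np.array([[180+a/3.63636-.36,100+b/3.63636-.36] for _,a,b in T]); s=np.array([[185+a/5.3333-.4,125+b/5.3333-.4] for _,a,b in S])
PT=[a for a,_,_ in T]; PS=[a for a,_,_ in S]
def f(p,w=(1,1)): return np.r_[w[0]*(proj(ct,st2w(p,PT))-t).ravel(),w[1]*(proj(cs,st2w(p,PS))-s).ravel()]
for w in((1,1),(1,0),(0,1)):
    r=least_squares(f,[.45,0,.1],args=(w,),loss='soft_l1'); p=r.x; print(w,np.round(p,4),np.degrees(p[2]).round(2),'cost',r.cost.round(2))
    if w==(1,1): p0=p; print(np.round(f(p).reshape(-1,2),1).tolist())
np.save('p.npy',p0)
def inv(p,W):
    c,s=np.cos(p[2]),np.sin(p[2]); d=W[:,:2]-p[:2]; return 1000*np.c_[c*d[:,0]+s*d[:,1],-s*d[:,0]+c*d[:,1]]
q=lambda a,b:[180+a/3.63636-.36,100+b/3.63636-.36]
q2=lambda a,b:[185+a/5.3333-.4,125+b/5.3333-.4]
print('rider top z14',inv(p0,back(ct,[q(415,497)],.014)),'side z12',inv(p0,back(cs,[q2(661,370)],.012)))
print('lever tip top z50',inv(p0,back(ct,[q(267,387),q(289,293)],.05)))
for n,c in(('jar',ct),('mill',ct),('garlic',ct)): pass
print('jar top',back(ct,[[173,229]],.105),'mill',back(ct,[[341,224]],.09),'garlic',back(ct,[[186,165]],.03))
print('grip pt',st2w(p0,(-111,0,40)))
E
```

```text
(1, 1) [ 0.6408 -0.0095  0.1393] 7.98 cost 7.33
[[-1.3, 1.4], [1.3, 0.7], [-1.1, -0.2], [0.1, -0.6], [-1.4, 0.5], [0.2, 0.6], [0.2, -0.0], [-0.9, 0.2], [0.4, -1.2], [-0.5, 0.0], [-0.1, -0.2], [0.0, -1.7], [0.0, -1.4], [-0.4, -1.2]]
(1, 0) [ 0.6417 -0.0109  0.1343] 7.69 cost 3.37
(0, 1) [ 0.6392 -0.0067  0.1419] 8.13 cost 2.29
rider top z14 [[-195.66602334  -59.92211958]] side z12 [[-197.90956889  -56.73992405]]
lever tip top z50 [[-119.28184642   23.04744735]
 [ -63.61359555    2.14146553]]
jar top [[0.46388644 0.16198787 0.105     ]] mill [[ 0.47817224 -0.18936827  0.09      ]] garlic [[0.61487509 0.1509998  0.03      ]]
grip pt [[ 0.53084864 -0.02490779  0.04      ]]
```

View pics/top0.png

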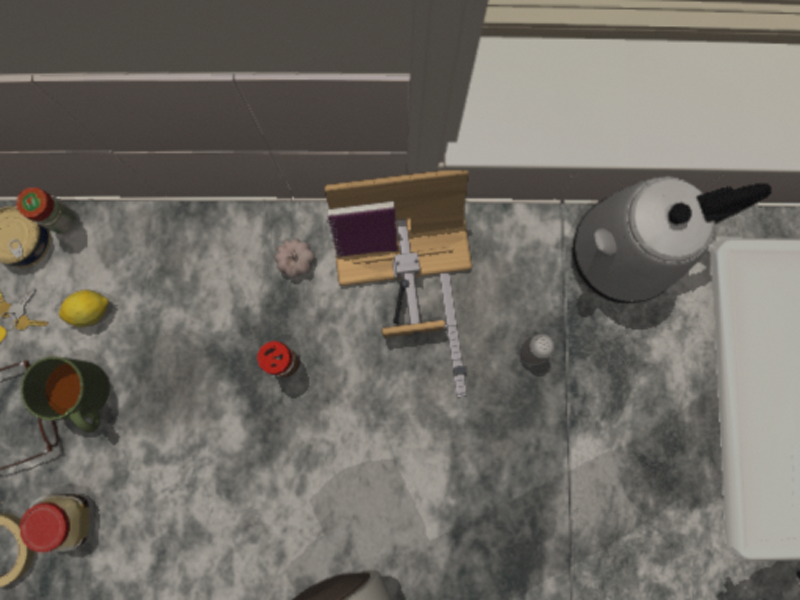

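```bash
cat >> h.py <<'E'
def togo(P,z,yawoff=-90):
    p=np.load('p.npy'); o=bot.get_obs(); W=st2w(p,(P[0],P[1],0))[0]; W[2]=z
    Rt=Rm(o['tcp_rot']); Rg=R.from_euler('xyz',[-90,0,np.degrees(p[2])+yawoff],degrees=True).as_matrix()
    return 1000*Rt.T@(W-o['ee_pos']), R.from_matrix(Rt.T@Rg).as_rotvec()
def here():
    p=np.load('p.npy'); o=bot.get_obs(); d=o['ee_pos'][:2]-p[:2]; c,s=np.cos(p[2]),np.sin(p[2])
    return np.r_[1000*(c*d[0]+s*d[1]),1000*(-s*d[0]+c*d[1]),1000*o['ee_pos'][2]]
E
python3 -c "
from h import *
print(togo((-98,0),.2))"
```

```text
(array([-293.30030843,    4.39667486,  479.83980469]), array([-4.34215751e-05,  3.09416639e-01, -4.58013200e-06]))
```

The full top view shows the path is clear: the kettle at (640,240) is well to the right, and the mill (541,345) and jar (276,358) stand clear of the stand.

```bash
python3 -m inch '[[[-20,0,32],[0,0.03,0],85],[[-40,0,66],[0,0.06,0],85],[[-60,0,98],[0,0.09,0],85],[[-80,0,131],[0,0.12,0],85],[[-100,0,164],[0,0.15,0],85],[[-120,0,196],[0,0.18,0],85],[[-140,0,229],[0,0.21,0],85],[[-160,0,262],[0,0.23,0],85],[[-180,0,295],[0,0.25,0],85],[[-200,0,327],[0,0.27,0],85],[[-220,1,360],[0,0.29,0],85],[[-240,2,393],[0,0.309,0],85],[[-260,3,425],[0,0.309,0],85],[[-280,4,458],[0,0.309,0],85],[[-293,4,480],[0,0.309,0],85],[[-293,4,480],[0,0.309,0],85],[[-293,4,480],[0,0.309,0],85]]' 20
python3 -c "
from h import *
print(togo((-98,0),.1),here(),bot.get_obs()['q'])"
```

```text
time: 3.0
ee_pos: [0.544, -0.0229, 0.2001]
tcp_rot: [-90.0, -0.0, -81.9]
wrist_force: [-0.6, -0.1, 0.6]
opening: 0.0853
(array([  0.12269199, 100.13860132,  -0.19436256]), array([6.38548986e-04, 1.68093124e-03, 7.35183334e-05])) [-9.77419068e+01  1.30434282e-01  2.00138448e+02] [-2.40839702e+00  4.15700337e+00  8.72944511e+00  9.46076589e+01
 -1.07721967e-02  1.69511818e+02]
```

```bash
python3 -m inch '[[[0,30,0],[0,0,0],85],[[0,60,0],[0,0,0],85],[[0,90,0],[0,0,0],85],[[0,115,0],[0,0,0],85],[[0,120,0],[0,0,0],85],[[0,120,0],[0,0,0],85]]'
python3 - <<'E'
from h import *
print(here())
ims=[]
for n,(l,t,r,b) in dict(top=(190,110,320,260),side=(200,130,330,280)).items():
    c=bot.camera(n); f=c['frame'][t:b,l:r,::-1].copy()
    ims.append(cv2.resize(f,(390*1,450),interpolation=cv2.INTER_CUBIC))
cv2.imwrite('pics/b.png',np.hstack(ims))
E
```

```text
time: 3.6
ee_pos: [0.5432, -0.0237, 0.0802]
tcp_rot: [-90.1, 0.0, -82.0]
wrist_force: [-0.0, -1.0, 0.6]
opening: 0.085
[-98.59530185  -0.49623311  80.15499523]
```

View pics/b.png

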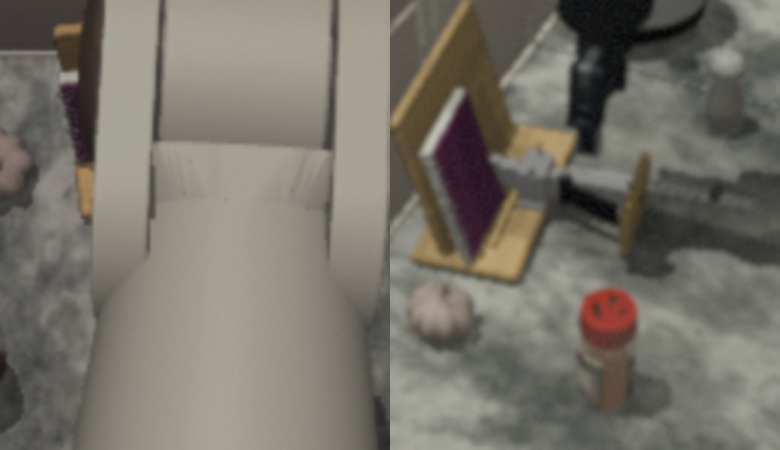

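```bash
python3 - <<'E'
from h import *
p=np.load('p.npy'); c=bot.camera('side')
for y in (-50,0,50): 
    q=proj(c,st2w(p,(-98,y,90)))[0]; print(y,(q-[200,130])*3+[390,0], q)
f=c['frame'][60:230,190:340,::-1]; cv2.imwrite('pics/c.png',cv2.resize(f,(600,680*600//680),interpolation=cv2.INTER_CUBIC))
E
```

```text
-50 [613.58196658 113.00597808] [274.52732219 167.66865936]
0 [600.15559942 147.81664344] [270.05186647 179.27221448]
50 [585.78318076 185.08033914] [265.26106025 191.69344638]
```

View pics/c.png

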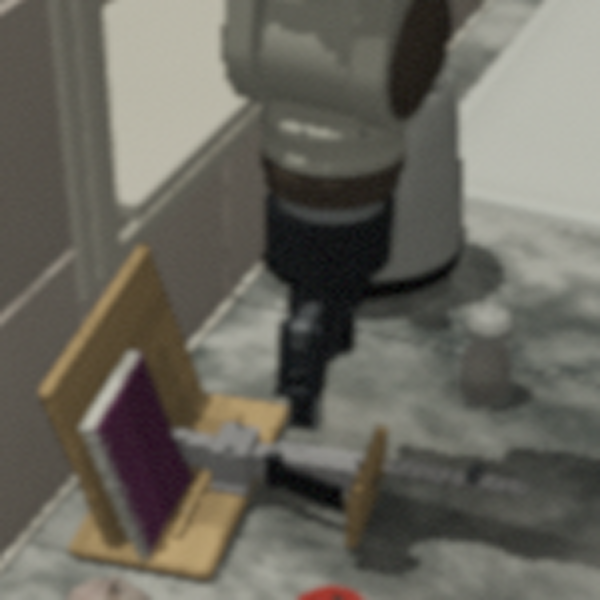

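```bash
python3 - <<'E'
from h import *
from scipy.optimize import fsolve
p=np.load('p.npy'); c=bot.camera('side')
for uv in((265.5,180.4),(258,142),(281,112)):
  for x in(-98,):
    print(uv,x,fsolve(lambda a:proj(c,st2w(p,(x,a[0],a[1])))[0]-uv,[30,90]))
for z in (80,93,106,120,140): print(z,proj(c,st2w(p,[(-98,50,z),(-98,-50,z),(-109,42,z),(-87,42,z)])).round(1).tolist())
import sys
f=c['frame']; print(f[170:200:2,266].tolist())
E
```

```text
(265.5, 180.4) -98 [ 51.16165912 128.88473674]
(258, 142) -98 [127.54704766 296.56368109]
(281, 112) -98 [-96.05578026 236.15052038]
80 [[265.2, 194.6], [274.4, 170.5], [270.1, 193.3], [261.8, 191.7]]
93 [[265.3, 190.8], [274.6, 166.8], [270.3, 189.6], [261.9, 188.0]]
106 [[265.4, 187.0], [274.8, 163.0], [270.4, 185.8], [262.0, 184.2]]
120 [[265.5, 182.8], [275.0, 158.9], [270.6, 181.6], [262.1, 180.0]]
140 [[265.7, 176.7], [275.3, 152.9], [270.9, 175.4], [262.2, 173.8]]
[[30, 31, 34], [25, 26, 28], [17, 19, 23], [18, 20, 22], [16, 19, 19], [38, 39, 37], [100, 102, 95], [114, 114, 105], [130, 130, 126], [140, 139, 135], [127, 126, 123], [80, 80, 78], [37, 38, 37], [14, 17, 19], [9, 11, 8]]
```

```bash
python3 -m inch '[[[0.5,15,1],[0,0,0],85],[[0.5,30,1],[0,0,0],85],[[0.5,35,1],[0,0,0],85],[[0.5,35,1],[0,0,0],85]]'
python3 - <<'E'
from h import *
print(here())
c=bot.camera('side')
f=c['frame'][120:220,220:320,::-1]; cv2.imwrite('pics/d.png',cv2.resize(f,(600,600),interpolation=cv2.INTER_CUBIC))
E
```

```text
time: 4.2
ee_pos: [0.5448, -0.0235, 0.0452]
tcp_rot: [-90.1, -0.0, -81.9]
wrist_force: [-0.1, 0.5, 1.0]
opening: 0.0853
[-96.97890856  -0.50861066  45.17045474]
```

View pics/d.png

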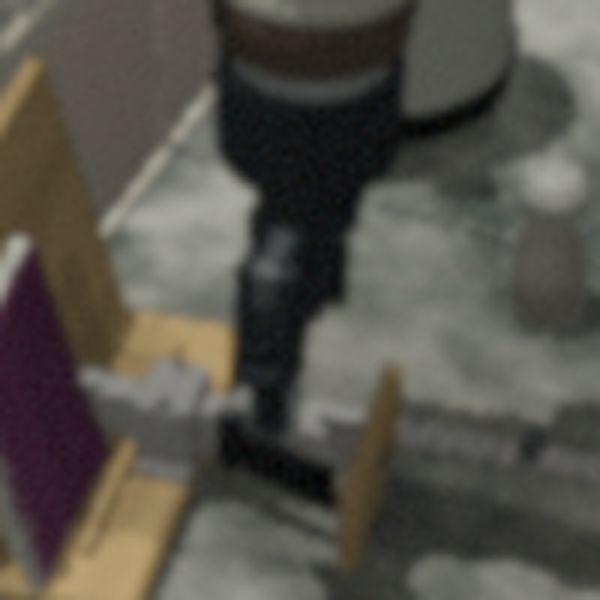

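```bash
python3 -m inch '[[[-0.5,10,-1],[0,0,0],85],[[-0.5,20,-1],[0,0,0],80],[[-0.5,25,-1],[0,0,0],75],[[-0.5,25,-1],[0,0,0],70],[[-0.5,25,-1],[0,0,0],70]]'
python3 - <<'E'
from h import *
print(here())
c=bot.camera('side')
print('mill',proj(c,[(.478,-.189,0),(.478,-.189,.09)]).round(1).tolist(),'jar',proj(c,[(.464,.162,0),(.464,.162,.105)]).round(1).tolist())
f=c['frame'][120:220,220:320,::-1]; cv2.imwrite('pics/e.png',np.clip(cv2.resize(f,(600,600),interpolation=cv2.INTER_CUBIC)*2.0,0,255))
E
```

```text
time: 4.75
ee_pos: [0.5442, -0.0232, 0.021]
tcp_rot: [-90.0, -0.0, -81.9]
wrist_force: [0.0, -0.1, 0.2]
opening: 0.0703
[-97.55441117  -0.1167504   21.0436814 ]
mill [[310.0, 174.7], [313.1, 150.7]] jar [[270.7, 262.4], [272.3, 233.5]][ WARN:0@1.038] global loadsave.cpp:1063 imwrite_ Unsupported depth image for selected encoder is fallbacked to CV_8U.
```

View pics/e.png

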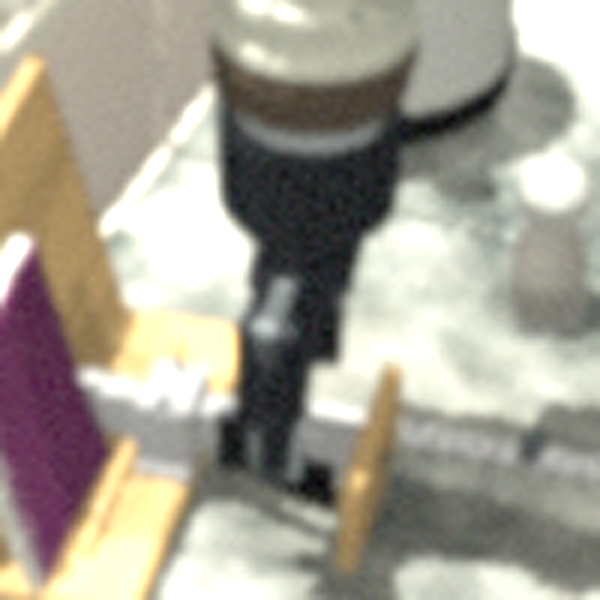

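```bash
python3 -m inch '[[[0,0,-8],[0,0,0],70],[[0,0,-16],[0,0,0],70],[[0,0,-22],[0,0,0],70],[[0,0,-28],[0,0,0],70],[[0,0,-34],[0,0,0],70],[[0,0,-40],[0,0,0],70],[[0,0,-46],[0,0,0],70],[[0,0,-50],[0,0,0],70],[[0,0,-50],[0,0,0],70]]'
python3 - <<'E'
from h import *
print(here(), bot.get_obs()['wrist_force'])
p=np.load('p.npy'); ct=bot.camera('top'); cs=bot.camera('side')
im=cv2.imread('pics/top1.png')
q=lambda P:tuple(np.round((proj(ct,st2w(p,P))[0]+.36-[180,100])*3.63636).astype(int))
A=im[360:580,350:470].copy(); A=cv2.resize(A,None,fx=3,fy=2.7,interpolation=cv2.INTER_CUBIC)
for P,col in[((-125,-49,12),(0,0,255)),((-130,-49,12),(0,255,0)),((-135,-49,12),(255,0,0)),((-196,-51,14),(0,255,0)),((-191,-60,14),(0,0,255)),((-201,-60,14),(255,0,0)),((-234,-58,6),(0,255,255))]:
    a=q(P); cv2.circle(A,(int((a[0]-350)*3),int((a[1]-360)*2.7)),2,col,-1)
B=cv2.resize(cs['frame'][165:245,235:335,::-1],(430,344),interpolation=cv2.INTER_CUBIC)
C=np.zeros((A.shape[0],A.shape[1]+430,3),np.uint8); C[:,:A.shape[1]]=A; C[:344,A.shape[1]:]=B
print(C.shape); cv2.imwrite('pics/f.png',C); cv2.imwrite('pics/sideraw.png',cs['frame'][:,:,::-1])
E
```

```text
time: 5.7
ee_pos: [0.4946, -0.0302, 0.0215]
tcp_rot: [-89.9, -0.0, -81.9]
wrist_force: [4.0, 1.9, 0.3]
opening: 0.0699
[-147.68080274   -0.22863491   21.52424532] [4.00597736 1.8612352  0.30363157]
(594, 790, 3)
```

View pics/f.png

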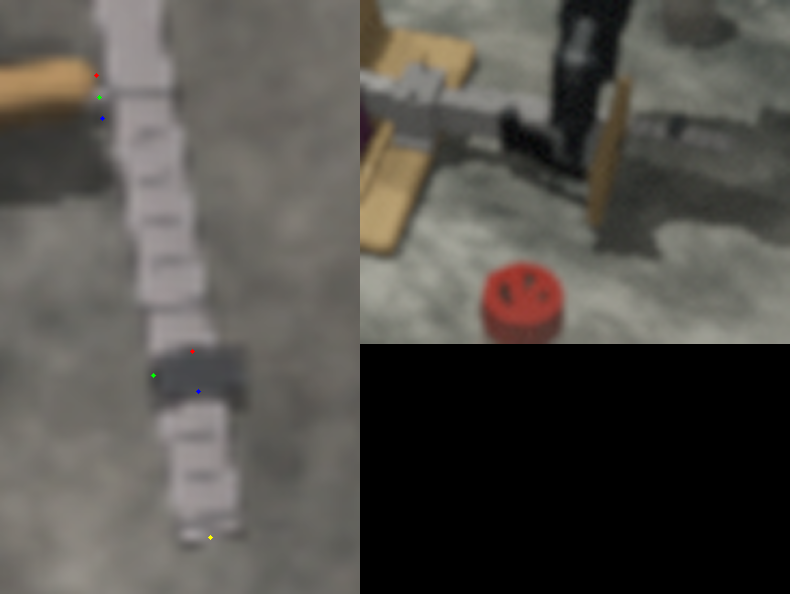

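```bash
python3 -m inch '[[[0,0,-6],[0,0,0],70],[[0,0,-12],[0,0,0],70],[[0,0,-18],[0,0,0],70],[[0,0,-24],[0,0,0],70],[[0,0,-29],[0,0,0],70],[[0,0,-33],[0,0,0],70],[[0,0,-33],[0,0,0],70]]'
python3 - <<'E'
from h import *
from scipy.optimize import least_squares
h=here(); print(h, bot.get_obs()['wrist_force'])
p=np.load('p.npy'); cs=bot.camera('side'); ct=bot.camera('top')
for n,c in(('side',cs),('top',ct)):
  for k in('foot_inside','mark_point','lever_tip'):
    print(n,k,[(np.round(d['box'],1).tolist(),round(d['confidence'],2)) for d in bot.search_frame(c,k)[:2]])
A=cv2.resize(cs['frame'][170:240,250:343,::-1],None,fx=8,fy=8,interpolation=cv2.INTER_CUBIC)
L=66.7
def dot(P,col):
    a=(proj(cs,st2w(p,P))[0]-[250,170]+.5)*8; cv2.circle(A,tuple(int(v) for v in a),3,col,-1)
for y in(45,-45):
    for x,col in((-125,(0,0,255)),(-135,(255,0,0))): dot((x-L,y,60),col)
    dot((-135-L,y,8),(0,255,0))
dot((-196.7,-60,14),(0,255,255)); dot((-234,-58,6),(255,0,255)); dot((-130-L,-49,12),(255,255,0))
cv2.imwrite('pics/g.png',A)
E
```

```text
time: 6.5
ee_pos: [0.4624, -0.0347, 0.0215]
tcp_rot: [-89.9, -0.0, -81.9]
wrist_force: [4.6, 2.1, -1.1]
opening: 0.0701
[-180.17590224   -0.19189175   21.54298291] [ 4.56328609  2.05546588 -1.13092995]
side foot_inside [([203.1, 223.9, 226.8, 246.4], 0.33)]
side mark_point [([204.4, 222.2, 226.3, 245.2], 0.15)]
side lever_tip [([280.7, 192.4, 295.4, 210.4], 0.42)]
top foot_inside []
top mark_point []
top lever_tip []
```

View pics/g.png

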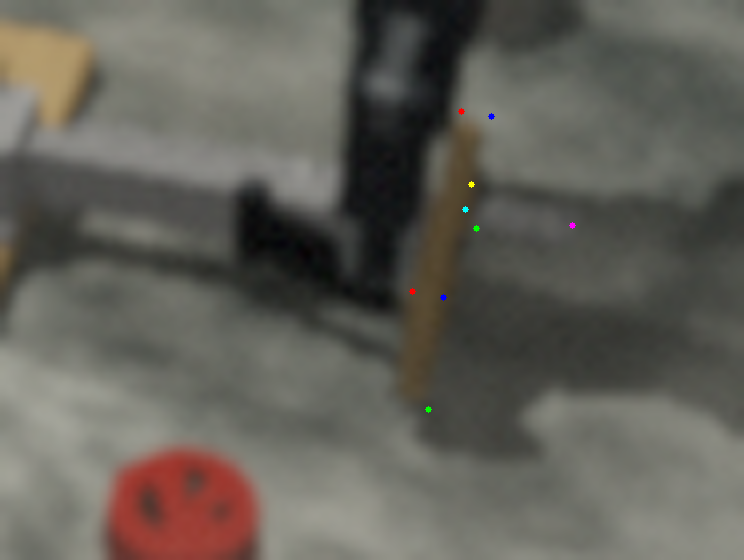

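The side view shows the foot's right edge (480,128)–(425,390), slightly short of the model drawn for leg = 66.7 mm. I'll measure the foot edges properly against the starting picture.

```bash
cat > foot.py <<'E'
from h import *
p=np.load('p.npy'); cs=bot.camera('side')
i0=cv2.imread('pics/side0.png'); i0=cv2.resize(i0,(512,384),interpolation=cv2.INTER_AREA)
now=cs['frame'][:,:,::-1]
def poly(L):
    P=[(x-L,y,z) for x in(-125,-135) for y in(-45,45) for z in(8,60)]
    return cv2.convexHull(proj(cs,st2w(p,P)).astype(np.float32))[:,0]
def model(L,d=(0,0)):
    m=np.zeros((384*4,512*4),np.uint8); q=(poly(L)+d+.5)*4
    cv2.fillPoly(m,[np.round(q*16).astype(np.int32)],255,shift=4)
    return cv2.GaussianBlur(cv2.resize(m,(512,384),interpolation=cv2.INTER_AREA).astype(float)/255,(0,0),.7)
def fit(im,Lr):
    s=im[:,:,2].astype(float)-im[:,:,0]; best=[]
    for L in Lr:
        for dv in np.arange(-1,3.1,.5):
            m=model(L,(0,dv)); q=poly(L); a,b=q.min(0).astype(int)-[5,4],q.max(0).astype(int)+[7,6]
            w=np.s_[a[1]:b[1],a[0]:b[0]]; x=m[w].ravel(); y=s[w].ravel()
            best.append((np.corrcoef(x,y)[0,1],L,dv))
    return sorted(best)[::-1][:4]
E
python3 - <<'E'
from foot import *
print(fit(i0,np.arange(-10,10.1,1))); print(fit(now,np.arange(50,76.1,1)))
E
```

```text
[(np.float64(0.9085079709458307), np.float64(-1.0), np.float64(-0.5)), (np.float64(0.9071676872248868), np.float64(-1.0), np.float64(-1.0)), (np.float64(0.9054591250217116), np.float64(-1.0), np.float64(0.0)), (np.float64(0.9044132277060832), np.float64(0.0), np.float64(-1.0))]
[(np.float64(0.9308748992797541), np.float64(64.0), np.float64(0.0)), (np.float64(0.9287218916525954), np.float64(64.0), np.float64(0.5)), (np.float64(0.9282444098818261), np.float64(64.0), np.float64(-0.5)), (np.float64(0.9269557109858362), np.float64(65.0), np.float64(-1.0))]
```

```bash
python3 - <<'E'
from h import *
p=np.load('p.npy')
def run(name):
    c=bot.camera(name); im=cv2.resize(cv2.imread(f'pics/{name}0.png'),(512,384),interpolation=cv2.INTER_AREA).astype(float)
    sat=im[:,:,2]-im[:,:,0]; g=im.sum(2)
    def hull(B,dy=0):
        P=[(x,y+dy,z) for x in B[0] for y in B[1] for z in B[2]]
        return cv2.convexHull(proj(c,st2w(p,P)).astype(np.float32))[:,0]
    def mask(B,dy=0):
        m=np.zeros((1536,2048),np.uint8); cv2.fillPoly(m,[np.round((hull(B,dy)+.5)*64).astype(np.int32)],255,shift=4)
        return cv2.GaussianBlur(cv2.resize(m,(512,384),interpolation=cv2.INTER_AREA).astype(float)/255,(0,0),.7)
    r=[]
    for L in np.arange(-6,6.1,.5):
        B=((-125-L,-135-L),(-45,45),(8,60))
        for dy in range(-6,7,2):
            q=hull(B,dy); a=q.min(0).astype(int)-4; b=q.max(0).astype(int)+5; w=np.s_[a[1]:b[1],a[0]:b[0]]
            r.append((np.corrcoef(mask(B,dy)[w].ravel(),sat[w].ravel())[0,1],L,dy))
    print(name,'foot',[tuple(np.round(t,3)) for t in sorted(r)[::-1][:3]])
    # rider + rule model by least squares: g = a + b*rule + c*rider
    r=[]
    rule=((-100,-234),(-51,-65),(0,6))
    for X in np.arange(-210,-184,.5):
        for dy in range(-6,7,2):
            B=((X-5,X+5),(-51,-69),(0,14)); mr=mask(B,dy); ml=mask(rule,dy)*(1-mr)
            q=hull(((-175,-222),(-45,-75),(0,14))); a=q.min(0).astype(int); b=q.max(0).astype(int)+1; w=np.s_[a[1]:b[1],a[0]:b[0]]
            A=np.c_[np.ones(mr[w].size),mr[w].ravel(),ml[w].ravel()]; s,res,_,_=np.linalg.lstsq(A,g[w].ravel(),rcond=None)
            r.append((res[0]/g[w].var()/g[w].size,X,dy,s[1]))
    print(name,'rider',[tuple(np.round(t,3)) for t in sorted(r)[:4]])
run('top'); run('side'); o=bot.get_obs(); print(o['time'],here(),o['wrist_force'])
E
```

```text
top foot [(np.float64(0.908), np.float64(-2.0), np.float64(0.0)), (np.float64(0.906), np.float64(-1.5), np.float64(0.0)), (np.float64(0.902), np.float64(-2.5), np.float64(0.0))]
top rider [(np.float64(0.183), np.float64(-196.0), np.float64(0.0), np.float64(-98.225)), (np.float64(0.185), np.float64(-196.5), np.float64(0.0), np.float64(-101.754)), (np.float64(0.194), np.float64(-197.0), np.float64(0.0), np.float64(-100.519)), (np.float64(0.198), np.float64(-195.5), np.float64(0.0), np.float64(-96.159))]
side foot [(np.float64(0.91), np.float64(-1.0), np.float64(-6.0)), (np.float64(0.909), np.float64(-1.5), np.float64(-4.0)), (np.float64(0.908), np.float64(-1.0), np.float64(-2.0))]
side rider [(np.float64(0.267), np.float64(-196.5), np.float64(-2.0), np.float64(-118.773)), (np.float64(0.267), np.float64(-197.0), np.float64(-2.0), np.float64(-116.104)), (np.float64(0.277), np.float64(-197.5), np.float64(-2.0), np.float64(-118.058)), (np.float64(0.28), np.float64(-197.0), np.float64(0.0), np.float64(-120.093))]
7.05 [-1.79775699e+02 -1.75594482e-01  2.15028668e+01] [3.87899578 2.357315   0.64244106]
```

```bash
python3 -m inch '[[[0,0,-1.5],[0,0,0],70],[[0,0,-3],[0,0,0],70],[[0,0,-3],[0,0,0],70],[[0,0,-3],[0,0,0],70],[[0,0,-3],[0,0,0],70]]'
python3 - <<'E'
from foot import *
print(fit(now,np.arange(58,76.1,.5))[:3]); o=bot.get_obs(); print(o['time'],here(),o['wrist_force'])
E
```

```text
time: 7.55
ee_pos: [0.4602, -0.035, 0.0215]
tcp_rot: [-89.9, 0.0, -81.9]
wrist_force: [5.2, 1.8, 0.1]
opening: 0.0698
[(np.float64(0.933669319165941), np.float64(67.0), np.float64(-0.5)), (np.float64(0.9319408723879172), np.float64(67.0), np.float64(0.0)), (np.float64(0.9305708848073867), np.float64(67.0), np.float64(-1.0))]
7.6 [-1.82342899e+02 -1.59846705e-01  2.15270285e+01] [ 5.54526547  1.22074593 -0.63449337]
```

```bash
python3 -m inch '[[[0,0,0],[0,0,0],65],[[0,0,0],[0,0,0],58],[[0,0,0],[0,0,0],52],[[0,0,0],[0,0,0],46],[[0,0,0],[0,0,0],40],[[0,0,0],[0,0,0],34],[[0,0,0],[0,0,0],28],[[0,0,0],[0,0,0],22],[[0,0,0],[0,0,0],18],[[0,0,0],[0,0,0],14],[[0,0,0],[0,0,0],10],[[0,0,0],[0,0,0],10],[[0,0,0],[0,0,0],10],[[0,0,0],[0,0,0],10]]' 30
python3 - <<'E'
from foot import *
print(fit(now,np.arange(58,76.1,.5))[:3]); o=bot.get_obs(); print(o['time'],here(),o['wrist_force'],o['opening'])
A=cv2.resize(now[160:235,250:343],None,fx=8,fy=8,interpolation=cv2.INTER_CUBIC).astype(float)*1.6
cv2.imwrite('pics/i.png',np.clip(A,0,255).astype(np.uint8))
E
```

```text
time: 9.0
ee_pos: [0.4618, -0.0371, 0.0225]
tcp_rot: [-89.8, -0.3, -82.0]
wrist_force: [7.4, -10.0, 3.4]
opening: 0.0117
[(np.float64(0.9386743478184204), np.float64(66.0), np.float64(-0.5)), (np.float64(0.9369515903158084), np.float64(66.0), np.float64(0.0)), (np.float64(0.935252921648796), np.float64(66.5), np.float64(-1.0))]
9.05 [-181.09499447   -2.45102369   22.48528089] [ 6.98308952 -9.76136635  4.13397012] 0.011597567625978704
```

View pics/i.png

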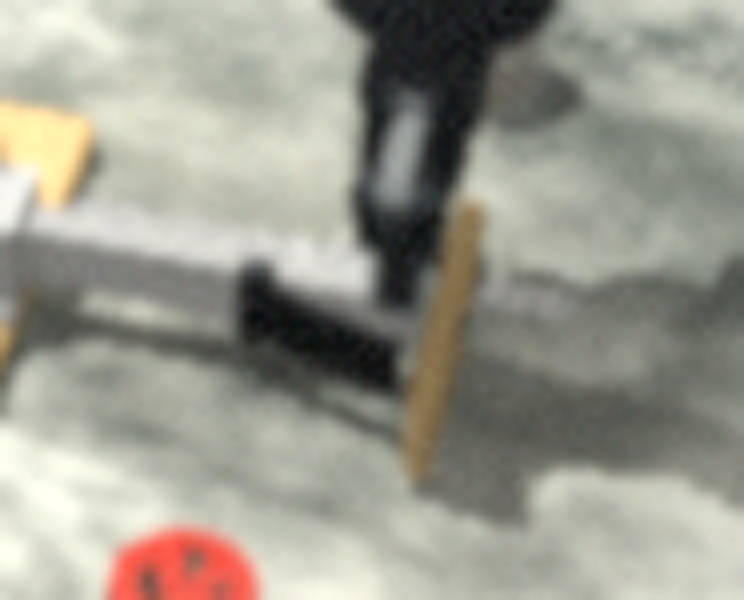

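The near fingertip ends at (400,305), above the bar's side, while the black lever still stands out in front of it to (400,390). So the fingers are riding too high and have passed over the lever. I'll reopen them while holding the foot, then check.

```bash
python3 -m inch '[[[0,0,-0.5],[0,0,0],20],[[-1,0,-1],[0,0,0],35],[[-2,0,-1.2],[0,0,0],50],[[-2.3,0,-1.2],[0,0,0],70],[[-2.3,0,-1.2],[0,0,0],70],[[-2.3,0,-1.2],[0,0,0],70]]' 20
python3 - <<'E'
from foot import *
print(fit(now,np.arange(58,76.1,.5))[:2]); o=bot.get_obs(); print(o['time'],here(),o['wrist_force'],o['opening'])
for d in bot.cut_out(cs,'lever_tip')[:1]: print(d['box'],d['confidence'])
E
```

```text
time: 9.65
ee_pos: [0.4606, -0.0353, 0.0223]
tcp_rot: [-89.8, -0.3, -82.0]
wrist_force: [5.1, -0.6, -2.1]
opening: 0.0697
[(np.float64(0.9346800142368942), np.float64(67.0), np.float64(-0.5)), (np.float64(0.9344104788220182), np.float64(67.0), np.float64(-1.0))]
9.7 [-181.98076152   -0.567984     22.29681825] [ 5.35195512 -0.74952119 -2.41946557] 0.07012132842416008
[281.2, 195.5, 298.5, 210.8] 0.46
```

```bash
python3 - <<'E'
from foot import *
for y,z in((8,22),(8,32),(8,42),(8,52),(15,22),(15,42),(15,52)): print(y,z,((proj(cs,st2w(p,(-181,y,z)))[0]-[250,160]+.5)*8).round().tolist())
f=lambda P:((proj(cs,st2w(p,P))[0]-[250,160]+.5)*8).round().tolist()
print('bar top/bottom y2',f((-181,2,51)),f((-181,2,25)),'lever open tip out',f((-120-67,23,50)),f((-120-67,23,26)),'shut',f((-120-67,10,50)),f((-120-67,10,26)))
A=cv2.resize(now[160:235,250:343],None,fx=8,fy=8,interpolation=cv2.INTER_CUBIC).astype(float)*1.8
cv2.imwrite('pics/j.png',np.clip(A,0,255).astype(np.uint8))
E
```

```text
8 22 [392.0, 371.0]
8 32 [394.0, 350.0]
8 42 [397.0, 328.0]
8 52 [399.0, 306.0]
15 22 [388.0, 385.0]
15 42 [393.0, 342.0]
15 52 [395.0, 320.0]
bar top/bottom y2 [402.0, 296.0] [396.0, 353.0] lever open tip out [408.0, 345.0] [402.0, 396.0] shut [416.0, 318.0] [409.0, 370.0]
```

View pics/j.png

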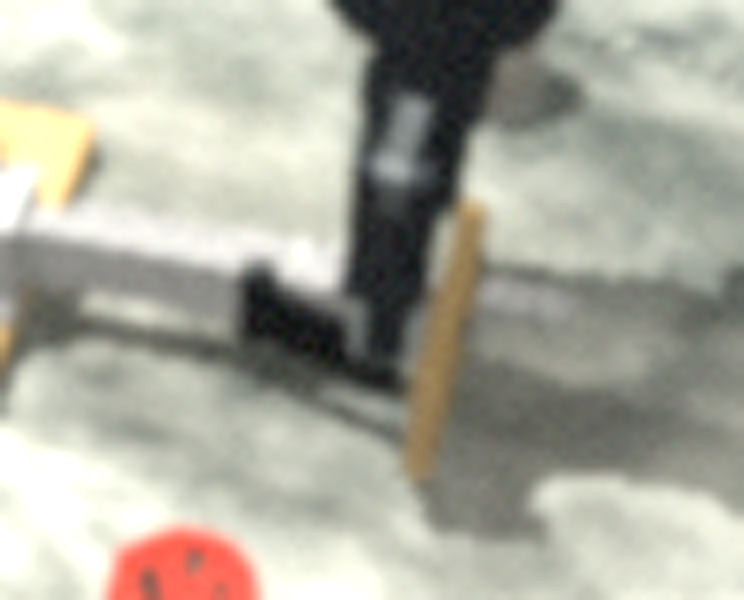

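```bash
python3 -m inch '[[[0,4,-0.3],[0,0,0],70],[[0,8,-0.3],[0,0,0],70],[[0,10,-0.3],[0,0,0],70],[[0,10,-0.3],[0,0,0],70]]'
python3 -c "
from h import *
o=bot.get_obs(); print(here(),o['wrist_force'],o['opening'],o['q'])"
```

```text
time: 10.2
ee_pos: [0.4611, -0.0354, 0.0125]
tcp_rot: [-89.7, -0.3, -82.0]
wrist_force: [6.2, 1.0, 0.4]
opening: 0.0699
[-181.52371481   -0.6884256    12.51305363] [6.21718786 1.0289269  0.36775419] 0.0699121366357521 [ -4.20475545  -6.69910165 -22.72524429  73.61458197  -0.27198101
 167.80381827]
```

```bash
python3 -m inch '[[[-0.3,3,-0.3],[0,0,0],70],[[-0.3,6,-0.5],[0,0,0],70],[[-0.3,8,-0.7],[0,0,0],70],[[-0.3,8,-0.7],[0,0,0],70]]'
python3 - <<'E'
from foot import *
print(fit(now,np.arange(58,76.1,.5))[:2]); o=bot.get_obs(); print(o['time'],here(),o['wrist_force'],o['opening'])
A=cv2.resize(now[160:235,250:343],None,fx=8,fy=8,interpolation=cv2.INTER_CUBIC).astype(float)*1.8
cv2.imwrite('pics/k.png',np.clip(A,0,255).astype(np.uint8))
E
```

```text
time: 10.6
ee_pos: [0.4612, -0.0352, 0.0048]
tcp_rot: [-89.6, -0.3, -82.0]
wrist_force: [6.3, 0.9, -0.0]
opening: 0.07
[(np.float64(0.9294337562988664), np.float64(66.5), np.float64(-0.5)), (np.float64(0.9294079432287087), np.float64(67.0), np.float64(-1.0))]
10.65 [-181.38704714   -0.52643903    4.8151062 ] [6.36393114 1.77342762 1.14448881] 0.06997019740148681
```

View pics/k.png

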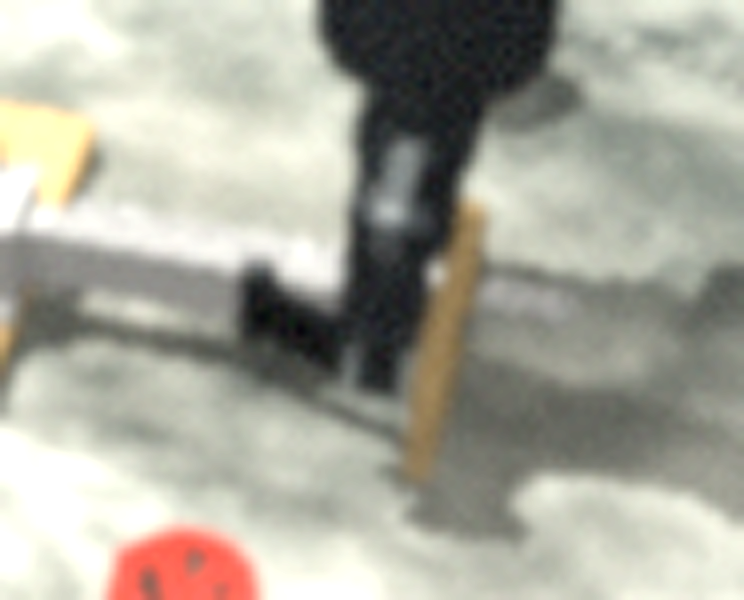

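```bash
python3 -m inch '[[[-0.5,0,-0.3],[0,0,0],64],[[-0.5,0,-0.5],[0,0,0],58],[[-0.5,0,-0.5],[0,0,0],52],[[-0.5,0,-0.5],[0,0,0],46],[[-0.5,0,-0.5],[0,0,0],40],[[-0.5,0,-0.5],[0,0,0],36],[[-0.5,0,-0.5],[0,0,0],32],[[-0.5,0,-0.5],[0,0,0],32]]' 30
python3 - <<'E'
from foot import *
print(fit(now,np.arange(58,76.1,.5))[:2]); o=bot.get_obs(); print(o['time'],here(),o['wrist_force'],o['opening'])
E
```

```text
time: 11.45
ee_pos: [0.4615, -0.0335, 0.0055]
tcp_rot: [-89.5, -0.2, -82.0]
wrist_force: [4.0, 8.7, 4.4]
opening: 0.0324
[(np.float64(0.9298203046061396), np.float64(66.0), np.float64(-0.5)), (np.float64(0.9297107191653448), np.float64(66.0), np.float64(0.0))]
11.5 [-180.94228511    1.07032071    5.47120633] [4.07174881 8.16972756 5.21739597] 0.032213172140018745
```

```bash
python3 -m inch '[[[0.5,0,-0.5],[0,0,0],30],[[1,0,-0.8],[0,0,0],27],[[1,0,-0.8],[0,0,0],24],[[1,0,-0.8],[0,0,0],21],[[1,0,-0.8],[0,0,0],18],[[1,0,-0.8],[0,0,0],14],[[1,0,-0.8],[0,0,0],10],[[1,0,-0.8],[0,0,0],10],[[1,0,-0.8],[0,0,0],10]]' 40
python3 - <<'E'
from foot import *
print(fit(now,np.arange(58,76.1,.5))[:2]); o=bot.get_obs(); print(o['time'],here(),o['wrist_force'],o['opening'])
E
```

```text
time: 12.4
ee_pos: [0.4617, -0.0348, 0.006]
tcp_rot: [-89.5, -0.2, -82.0]
wrist_force: [4.9, -0.0, 3.9]
opening: 0.0182
[(np.float64(0.9325212795726914), np.float64(66.0), np.float64(-0.5)), (np.float64(0.931353969176111), np.float64(66.0), np.float64(0.0))]
12.45 [-1.80827153e+02 -1.21968439e-01  6.04335331e+00] [5.81118334 0.50243706 3.94557368] 0.017779446888101694
```

```bash
python3 -m inch '[[[0,0,-0.6],[0,0,0],10],[[0,0,-1],[0,0,0],10],[[0,0,-1],[0,0,0],10],[[0,0,-1],[0,0,0],10],[[0,0,-1],[0,0,0],10]]' 40
python3 - <<'E'
from foot import *
print(fit(now,np.arange(58,76.1,.5))[:3]); o=bot.get_obs(); print(o['time'],here(),o['wrist_force'],o['opening'],np.abs(o['qd']).max())
for k in('lever_tip','spice_jar','mill','garlic'): print(k,[(np.round(d['box']).tolist(),round(d['confidence'],2)) for d in bot.search_frame(cs,k)[:1]])
# dark (lever) test: row profile between pivot and finger at two heights, vs open/shut predictions
g=now.sum(2).astype(int)
for xb in(-150,-160):   # stand x, lever along -133..-188
    r=65+xb*0
    a=np.array([proj(cs,st2w(p,(xb,y,26)))[0] for y in(10,14,18,22,26)]); print(xb,a.round(1).tolist()); u=int(round(a[0][0])); print(u,g[185:216,u].tolist())
E
```

```text
time: 12.95
ee_pos: [0.4611, -0.0348, 0.0061]
tcp_rot: [-89.4, -0.2, -82.0]
wrist_force: [5.0, 1.0, -0.3]
opening: 0.0181
[(np.float64(0.931529172907526), np.float64(67.0), np.float64(-0.5)), (np.float64(0.9314137646929612), np.float64(66.5), np.float64(-0.5)), (np.float64(0.9303044635482702), np.float64(67.0), np.float64(-1.0))]
13.0 [-1.81454108e+02 -1.25334837e-01  6.06514259e+00] [4.43681117 2.24318114 0.31531741] 0.01801914174086052 0.1110639457875518
lever_tip [([279.0, 196.0, 291.0, 202.0], 0.67)]
spice_jar [([262.0, 226.0, 281.0, 268.0], 0.75)]
mill []
garlic [([207.0, 224.0, 227.0, 244.0], 0.88)]
-150 [[287.2, 203.1], [286.8, 204.1], [286.5, 205.1], [286.2, 206.1], [285.9, 207.1]]
287 [359, 352, 351, 359, 386, 423, 431, 429, 419, 376, 290, 162, 59, 42, 40, 40, 52, 126, 173, 175, 143, 130, 136, 152, 212, 269, 287, 300, 310, 328, 335]
-160 [[290.8, 203.8], [290.5, 204.8], [290.2, 205.8], [289.9, 206.8], [289.6, 207.9]]
291 [357, 354, 346, 353, 365, 387, 413, 407, 412, 404, 361, 255, 127, 59, 46, 9, 48, 98, 160, 208, 173, 149, 122, 145, 181, 249, 290, 318, 323, 331, 336]
```

```bash
python3 -c "
from h import *
print(bot.job_done()); o=bot.get_obs(); print(o['time'],o['wrist_force'],o['opening'],here())"
```

```text
the job is handed in; nothing more can be done
None
the job is handed in; nothing more can be done
```

I drew the leg out from behind its foot until the pointer was level with the rider, swung the cam lever shut with the fingers, and handed the job in at about 13 s with the leg still held. No verdict is reported, so success rests on my last checks.

**Leg position:** the side picture put the leg setting at 66.5–67 mm in the fitted frame. The rider's setting is about 66.7 mm in that same frame, so I judge the error to be within about 2 mm. The rider and pointer could not be seen directly at the end.

**Lever:** it looks shut. The opening was 18 mm with both sides gripped, against 11.6 mm on the bar alone; that difference is about the lever's 6 mm thickness. The lever's lower edge ran parallel to the bar, at the place expected for shut.

**Hold:** about 5 N of spring pull still showed at the wrist, with the gripper set to 40 N and the arm almost at rest.

**Checks that failed or disagreed:**
- **First closing:** the fingers rode too high, passed over the lever and gripped only the bar. The leg stayed within about 1 mm of the mark and the lever stayed open. I reopened while holding the foot, went about 17 mm lower and closed again.
- **Fingertip height:** the tips looked about 25–30 mm higher in the side picture than the reported TCP height. I did not find out why.
- **Opening reading:** the openings read about 2 mm under the sizes I expected (18 mm against 20 mm for bar and lever).
- **Bystanders:** the jar and garlic were found in the last picture within about 3 pixels of where they started. The mill was not detected in it. None of the three was approached.

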